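# Pin the wishbone into the hub carrier's fork

## Task

Fit the wishbone to the hub carrier: slide it flat along the board, without lifting it, until its eye sits between the two ears of the carrier's fork with all three holes in line. Then take the middle-length pin of the three in the rack and lower it - do not let it drop - through the upper ear, the eye and the lower ear until its head rests fully home on the upper ear, and let go. Leave the other two pins in the rack and everything else on the bench where it is.

Things in the scene. Friction and masses are not known exactly. Their poses are not given: they have to be found in the camera images.
- fork_top (a point): centre of the hole in the upper ear of the hub carrier's fork, at the ear's top face, 75 mm above the bench. +y points level into the fork, towards the drum (the way the wishbone slides in), x across, z up. The ears are level, 62 mm wide, with rounded fronts 31 mm before the hole axis: upper ear 63 to 75 mm above the bench, lower 28 to 39 mm; both have an upright 18 mm hole on this axis
- carrier: the hub carrier, a welded grey steel drum 256 mm across and 122 mm tall, fixed, its wall from 58 mm behind the fork's hole axis. Origin: on that axis at bench level, axes as fork_top. Between the ears a flat back wall stands 25 mm behind the axis, so an eye pushed up against it is 1 mm too far in; sideways the gap is open and nothing guides the eye. The pin's tapered nose draws the eye over by up to about 4 mm
- wishbone_eye (a point): centre of the eye of the wishbone, half-way up. The wishbone is a loose flat A-shaped aluminium frame, 0.35 to 0.6 kg, 20 mm thick, lying on the board; it slides easily. Its eye is a round boss of 48 mm diameter with an upright 18 mm hole. +y points from the tail out through the eye (the end that enters the fork), z up
- wishbone_gusset (a point): centre of the flat rear face of the gusset behind the wishbone's eye, 48 mm behind the eye's centre, axes as wishbone_eye. Behind it is an open window between two legs, 43 mm wide at the gusset and 90 mm at its rear, 94 mm long. Shut or nearly shut fingers put down in the window can push on this face to draw the wishbone along
- wishbone_tail (a point): centre of the flat rear face of the wishbone's cross bar, 160 mm behind the eye's centre, axes as wishbone_eye. The flat is 84 mm wide between two tubes of 20 mm diameter that widen the tail to 140 mm; it can be pushed too
- board: light MDF board on battens, fixed, its top 40 mm above the bench (1 mm above the lower ear, so that the wishbone slides level from board to fork). Its origin is at bench level on the axis of the fork's holes, its frame parallel to that of fork_top; the board spans 125 mm to each side in x and from 32 to 294 mm in front of the axis (-y)
- pin_mid_head (a point): the middle-length pin, the one to fit: shank 16 mm diameter, 65 mm long under the head, the last 10 mm tapering to an 8 mm nose; head a round cylinder 24 mm diameter, 36 mm tall. Stands nose down in a rack hole with 33 mm of shank showing. Point: centre of the head, 18 mm above its underside; z up the pin
- pin_short_head (a point): the shortest pin, too short to reach the lower ear: shank 16 mm diameter, 40 mm long under the head, the last 10 mm tapering to an 8 mm nose; head a round cylinder 24 mm diameter, 36 mm tall. Stands nose down in a rack hole with 8 mm of shank showing. Point: centre of the head, 18 mm above its underside; z up the pin
- pin_long_head (a point): the longest pin, too long: it would hit the bench before its head is home: shank 16 mm diameter, 90 mm long under the head, the last 10 mm tapering to an 8 mm nose; head a round cylinder 24 mm diameter, 36 mm tall. Stands nose down in a rack hole with 58 mm of shank showing. Point: centre of the head, 18 mm above its underside; z up the pin
- rack_top (a point): centre of the top face of the wooden pin rack, a fixed block 170 by 50 mm and 40 mm tall. Its x axis runs along the row of three 17.5 mm holes, 56 mm apart and 32 mm deep; which pin stands in which hole varies
- spacer: plain steel spacer ring, 38 mm outside diameter, 14 mm tall, lying on the board near the fork: a bystander. Origin: centre of its underside
- tape_roll: black roll of tape, 96 mm diameter, 40 mm tall, lying flat on the bench: a bystander. Origin: centre of its underside
- flange_ring: flat machined steel ring, 170 mm diameter, 8 mm thick, lying on the bench: a bystander. Origin: centre of its underside
- cup: small steel bowl, 68 mm diameter, 45 mm tall: a bystander. Origin: centre of its underside
- wash_bottle: white wash bottle with a red cap and spout, 72 mm diameter, 225 mm tall: a bystander. Origin: centre of its underside
Things that resemble listed ones, but are neither listed nor needed, are in the scene too. Leave any brown look-alike of the part that bears pin_mid_head alone. There is more than one size of the part that bears wishbone_eye; the job needs the larger.

How it is judged:
By the outcome, as a careful person would: the job done as asked, in the order asked, and still so for the second after the job is handed in, with the robot touching nothing.
It also fails if it takes over 61 s, if anything falls off the work surface, if the arm or the gripper's body presses on something with over 40 N, if the wrist force passes 120 N, or if a joint passes its speed limit or range.

## Robot

A 6-joint arm with a two-finger parallel gripper is mounted at the origin on the work surface. World frame = base frame: x ahead of the robot, y to its left, z up, the work surface at z = 0. Lengths are in mm, angles in rad, forces in N, time in s.
With the tool pointing down it reaches from about 300 to 950 mm from the base axis. Payload 3.1 kg.
Tool frame: the origin (TCP) lies on the centre line of the jaws, within the pads' length; the fingertips stand 19 mm ahead of it and the grasp point (between the pads) is the TCP (env.tip_extent is the distance from the TCP to the fingertips, in mm); z points along the fingers, y is the line along which they close (so a half turn about z gives the same grasp; the last joint's range is limited). The gripper opens to 85 mm and grips with 20 to 120 N. Pads are 22 mm wide; open, the fingers measure 114 mm over their backs; the gripper's body (76 mm by 85 mm) begins 54 mm behind the grasp point. The pads swing forward as they close: fully open they stand 13 mm farther back than shut.
Start: joints at [-1.192, 0.308, 1.634, -0, 1.2, -0.07], TCP at [271.153, -563.123, 213.572] pointing down, gripper open.
Joint ranges: [-3.06, 3.06], [-0.79, 1.96], [0.05, 2.63], [-1.19, 4.34], [0.05, 2.64], [-2.94, 2.94]. Speed limits (rad/s): [2.79, 2.79, 3.14, 3.14, 3.14, 3.14].

## Interface

Orientations are given as a unit quaternion [x, y, z, w].
In Python, from station import readout, capture, env gives the robot as it stands.
- The arm moves only by the tool servo_tool, never from a script. Its argument "deltas" is one flat list of numbers, 5 for each row, row after row: the shift along the tool's x, y, z in mm, then the turn about the tool's z in rad, then the finger opening in mm, from 0 to 85.4. A call has 1 to 20 rows; each row is the pose to reach, as a shift and turn from the pose commanded when the call began, along the tool's axes at that moment; what a row does not reach only later rows make up. A row lasts 1/8 s, in which the tool goes at most 62.5 mm and 10.7 degrees, less where a joint would pass 70% of its speed; a pose out of reach is approached as far as the arm can. A call with a gripper value outside its range is refused whole. The fingers move at their own pace and stop on an object; "force" is the grip in N (left out, the last holds). Time passes only in rows, so rows that repeat a pose let the fingers close. It gives the time, the measured TCP pose, the force, the opening and the grip force at its end, in the units of the state.
- readout.read_state(): the state, without advancing time (a new reading comes with each control period).
- capture(name): name is "side" or "top" or "wrist"; returns a dict with "pixels" (420x560x3 uint8, red, green, blue), "z_map" (420x560 float32, mm along the optical axis (not along the pixel's ray), 0 where there is no reading), "mtx" (3x3 intrinsics, pixels), "distortion" ([k1, k2, p1, p2, k3] as OpenCV has them; the pictures are not rectified), "position" and "rotation" of the camera in the world; the wrist camera has in their place "T_tool_cam" (4x4, takes a point from camera to tool coordinates, whose origin is the TCP and whose axes are the flange's). Camera axes: x right, y down, z forward; pixel columns grow to the right and rows downward; lengths in mm; the calibration is good to about 2 mm. A picture is of the moment at which its call begins: read the wrist's pose just before it.
- env.close_job(): hands the job in; it is judged then, once.
The state is a dict: "time": time; "q": joint angles; "joint_velocities": joint speeds; "joint_torque": joint torques, N m; "tcp_pos": TCP position; "eef_rot": TCP orientation; "contact_force": force on the tool from outside, world axes, zero at the start; "wrist_torque": the same for the moment, N m; "opening": finger opening in mm; "grasp_force": force on a finger pad.
Only numpy, scipy, OpenCV 4.12 (cv2) and the standard library are available. Lean on these libraries where they do the work, as an engineer would, in place of code of your own. Each camera call takes 0.05 s, during which the arm holds its last target. There are 200 camera calls.

## Working session

There is one attempt and no reset: what is moved stays moved. The work goes in short steps, Python scripts to look and compute and a tool call to move; the robot and the scene stay as the last step left them, time stands still between calls to the robot, and variables do not carry over. Pictures are saved under pics/ and viewed, at most 10 in all, crops included, and the job is handed in when it is done.

Besides the shell and the picture viewer there is one more tool, called after ">>>" as name(argument=value, ...) on one line, values as JSON. servo_tool: Moves the arm, as the interface text tells. Its arguments: {"type":"object","properties":{"deltas":{"type":"array","items":{"type":"number"}},"force":{"type":"number"}},"required":["deltas"]}

```bash
mkdir -p pics; ls
cat > h.py <<'E'
import numpy as np, cv2
from scipy.spatial.transform import Rotation as R
from station import readout, capture, env
def cam(name):
    s=readout.read_state(); c=capture(name)
    if name=='wrist':
        T=np.eye(4);T[:3,:3]=R.from_quat(s['eef_rot']).as_matrix();T[:3,3]=s['tcp_pos'];T=T@np.array(c['T_tool_cam'])
        c['R'],c['p']=T[:3,:3],T[:3,3]
    else:
        r=np.array(c['rotation']); c['R']=r if r.shape==(3,3) else R.from_quat(r).as_matrix(); c['p']=np.array(c['position'])
    c['K']=np.array(c['mtx']);c['D']=np.array(c['distortion'])
    return c
def save(c,f,crop=None,scale=1):
    im=c['pixels'][:,:,::-1]
    if crop: x0,y0,x1,y1=crop; im=im[y0:y1,x0:x1]
    cv2.imwrite(f,cv2.resize(im,None,fx=scale,fy=scale,interpolation=cv2.INTER_CUBIC))
def rays(c,uv):
    n=cv2.undistortPoints(np.float64(uv).reshape(-1,1,2),c['K'],c['D'])[:,0]
    return np.c_[n,np.ones(len(n))]
def onz(c,uv,z):   # cast onto plane z
    d=rays(c,uv)@c['R'].T
    return c['p']+d*((z-c['p'][2])/d[:,2])[:,None]
def depth(c,uv):
    uv=np.atleast_2d(uv).astype(int); z=c['z_map'][uv[:,1],uv[:,0]]
    return c['p']+(rays(c,uv)*z[:,None])@c['R'].T
def world(c):
    v,u=np.mgrid[:420,:560]; P=depth(c,np.c_[u.ravel(),v.ravel()]).reshape(420,560,3); P[c['z_map']==0]=np.nan
    return P
E
python3 - <<'E'
from h import *
s=readout.read_state();print(s)
for n in('top','side'):
    c=cam(n);save(c,f'pics/{n}0.png',scale=1.42);print(n,c['p'],c['R'].round(3).tolist(),c['K'].tolist(),c['D'])
E
```

```text
pics
{'time': 0.0, 'q': array([-1.19169066e+00,  3.09031611e-01,  1.63519344e+00,  1.81707663e-05,
        1.19969559e+00, -6.96816613e-02]), 'joint_velocities': array([-1.97776873e-03, -4.52164524e-04,  6.45627228e-04,  1.20587141e-03,
        2.55289586e-05, -1.31724835e-03]), 'joint_torque': array([-8.93395627e-04, -4.15255451e+01, -2.76661009e+01, -1.34451989e-04,
        1.03754655e-02,  6.55530627e-06]), 'tcp_pos': array([ 270.84026938, -562.3063899 ,  212.32727619]), 'eef_rot': array([ 9.74929280e-01,  2.22511896e-01, -1.71004090e-04, -1.15139405e-03]), 'contact_force': array([-0.63204339, -1.12771872,  0.47384397]), 'wrist_torque': array([ 0.00381379,  0.00191693, -0.02892411]), 'grasp_force': 0.0, 'opening': 85.47060373355991}
top [ 319.41680376 -128.8668235  1119.70772405] [[0.014, -0.985, 0.17], [-1.0, -0.015, -0.006], [0.009, -0.17, -0.985]] [[433.8788911406513, 0.0, 271.93783181302], [0.0, 433.8788911406513, 213.38646232156037], [0.0, 0.0, 1.0]] [0.00991434 0.         0.         0.         0.        ]
side [  222.86088078 -1327.95610456   764.7495028 ] [[0.98, -0.079, 0.181], [-0.196, -0.475, 0.858], [0.018, -0.877, -0.481]] [[447.05355325034003, 0.0, 273.6875102271135], [0.0, 447.05355325034003, 207.55205770971227], [0.0, 0.0, 1.0]] [-0.06539392  0.          0.          0.          0.        ]
```

View pics/top0.png

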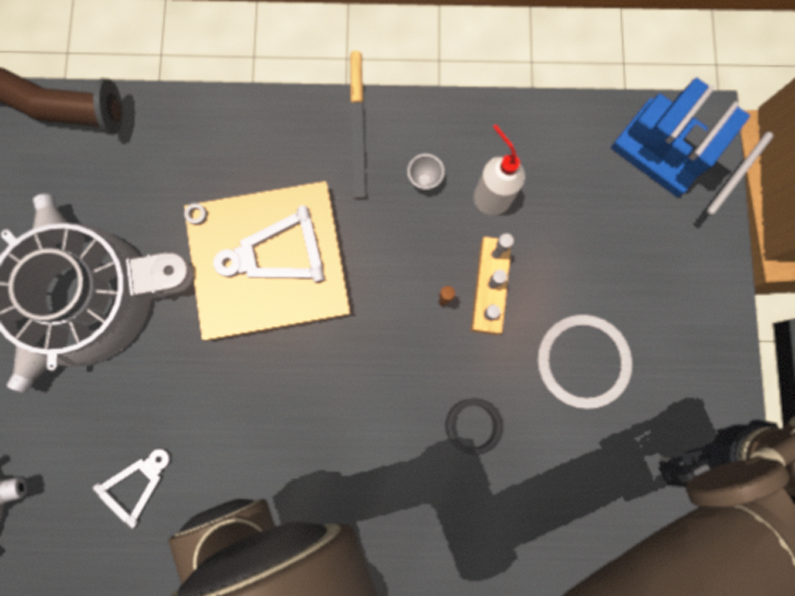

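View pics/side0.png

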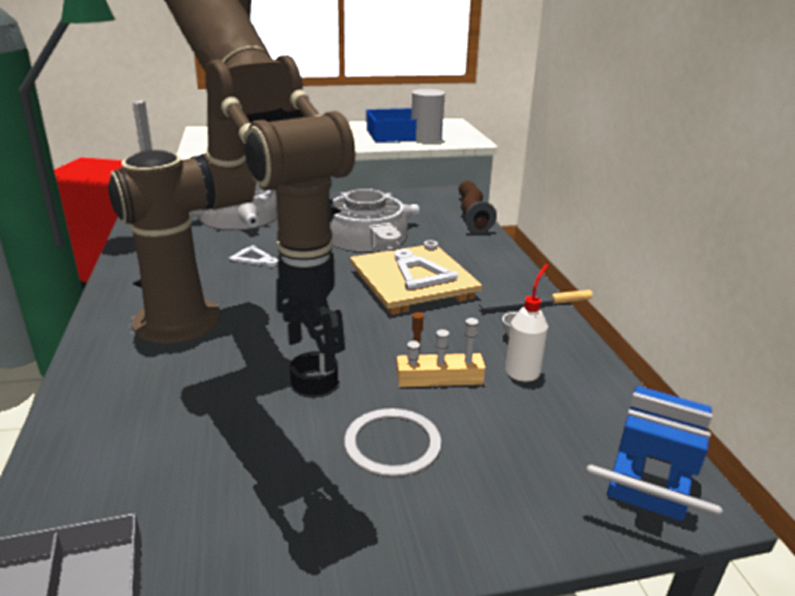

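The top view shows a fork ear with its hole near (172,270), the large wishbone on the board with its eye near (228,262), and a small white wishbone off the board at (130,490). The rack pins are at (506,240), (499,278) and (492,312), and a brown look-alike stands at (447,296). The side view shows their heads rising from left to right at (413,346), (442,334) and (471,322), so the mid pin should be the centre one. I'll measure these points next.

Run:
```python
from h import *
c=cam('top');P=world(c);Z=P[:,:,2]
hsv=cv2.cvtColor(c['pixels'],cv2.COLOR_RGB2HSV)
def circ(name,roi,zr,zc,inner=True):
    x0,y0,x1,y1=roi
    m=np.zeros((420,560),np.uint8); m[y0:y1,x0:x1]=((Z>zr[0])&(Z<zr[1]))[y0:y1,x0:x1]*255
    cs,h=cv2.findContours(m,cv2.RETR_CCOMP,cv2.CHAIN_APPROX_NONE)
    for k,q in enumerate(cs):
        if cv2.contourArea(q)<15: continue
        (u,v),r=cv2.minEnclosingCircle(q)
        print(name,'hole' if h[0][k][3]>=0 else 'outer',(round(u,1),round(v,1)),round(r,1),cv2.contourArea(q),onz(c,[[u,v]],zc).round(1))
circ('fork',(88,170,136,215),(66,85),75)
circ('wb',(145,140,232,202),(52,70),60)
for n,roi in (('A',(346,160,366,182)),('B',(343,186,360,206)),('C',(338,212,356,230)),('brown',(305,198,325,216))):
    x0,y0,x1,y1=roi; q=P[y0:y1,x0:x1].reshape(-1,3); zt=np.nanpercentile(q[:,2],97); t=q[q[:,2]>zt-8]
    print(n,'top z',zt.round(1),'centre',((t.max(0)+t.min(0))/2).round(1),t.mean(0).round(1),len(t))
# board
m=((Z>34)&(Z<46)&(hsv[:,:,1]>70)).astype(np.uint8)*255
for q in cv2.findContours(m,cv2.RETR_EXTERNAL,cv2.CHAIN_APPROX_NONE)[0]:
    if cv2.contourArea(q)>200:
        b=cv2.boxPoints(cv2.minAreaRect(q));print('tan',onz(c,b,40)[:,:2].round(1).tolist())
a=c['pixels'][120:250,80:250];a2=c['pixels'][150:240,290:370]
cv2.imwrite('pics/crop1.png',np.hstack([cv2.resize(a,(520,398),interpolation=2),cv2.resize(a2,(280,398),interpolation=2)])[:,:,::-1])
```

```text
fork outer (108.5, 198.5) 25.7 997.0 [[530.3 264.9  75. ]]
fork hole (118.7, 190.3) 4.0 41.5 [[551.1 241.7  75. ]]
wb outer (190.1, 177.8) 41.2 2277.5 [[589.5  71.1  60. ]]
wb hole (159.0, 184.5) 4.3 41.0 [[570.9 147.8  60. ]]
wb hole (198.7, 175.4) 23.4 998.0 [[595.9  49.8  60. ]]
A top z 134.2 centre [ 597.6 -330.4  131.4] [ 597.7 -330.4  132.3] 83
B top z 109.6 centre [ 542.9 -324.   107.7] [ 542.4 -323.3  107.5] 82
C top z 85.0 centre [ 487.1 -316.3   82.2] [ 487.1 -316.1   82.8] 78
brown top z 101.1 centre [ 514.1 -236.9   99. ] [ 514.5 -236.9   99.2] 80
tan [[460.3, -288.0], [630.3, -308.4], [625.2, -359.5], [455.4, -337.8]]
tan [[678.0, 245.1], [732.6, -19.6], [485.1, -69.2], [435.0, 186.5]]
```

View pics/crop1.png

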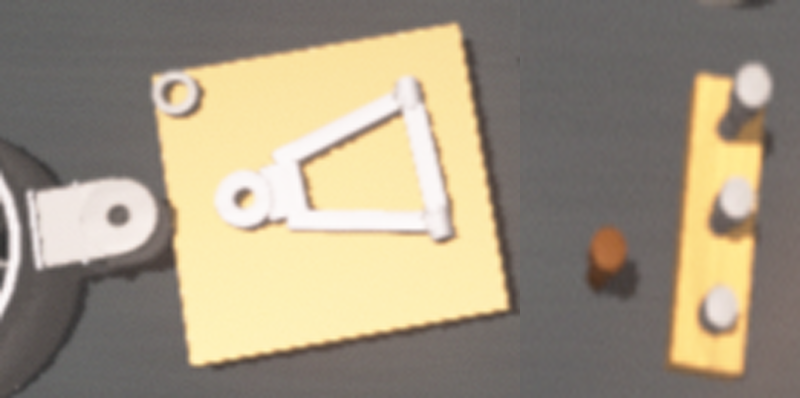

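The crop confirms the choice. Of the three steel pins at A (356,171), B (351,195) and C (347,220), B's top is at z=109.6 mm. That matches the mid pin (40+33+36=109 mm). A is long at 134 mm and C is short at 85 mm, and the brown pin at (315,207) is the look-alike. The larger wishbone is the one on the board, with its eye at (159,184).

```bash
cat >> h.py <<'E'
def delta(p,yang):  # world target & world angle (deg) of tool y -> tool deltas
    s=readout.read_state(); M=R.from_quat(s['eef_rot']).as_matrix(); d=M.T@(np.array(p)-s['tcp_pos'])
    a=np.degrees(np.arctan2(M[1,1],M[0,1])); t=-((yang-a+90)%180-90)
    print('delta',d.round(1),'turn',np.radians(t).round(3),'yang',a.round(2),'tilt',M[2].round(4))
E
python3 - <<'E'
from h import *
c=cam('top');P=world(c);Z=P[:,:,2]
m=np.zeros((420,560),np.uint8);m[140:202,145:232]=((Z>51)&(Z<70))[140:202,145:232]*255
cs,_=cv2.findContours(m,cv2.RETR_EXTERNAL,cv2.CHAIN_APPROX_NONE);q=max(cs,key=cv2.contourArea)
W=onz(c,q[:,0],60)[:,:2]; e=np.array([570.9,147.8])
far=W[np.linalg.norm(W-e,axis=1)>140]; h,_=cv2.findContours(m,cv2.RETR_CCOMP,cv2.CHAIN_APPROX_NONE)
b=cv2.boxPoints(cv2.minAreaRect(W.astype(np.float32)));print(b.round(1).tolist())
t=far.mean(0);print('tail mean',t,'heading',np.degrees(np.arctan2(*(e-t)[::-1])))
print(np.array(capture('wrist')['T_tool_cam']).round(3).tolist())
delta([590,40,270],-78.5)
E
```

```text
[[496.5, 152.10000610351562], [542.7999877929688, -24.799999237060547], [679.0, 10.899999618530273], [632.7000122070312, 187.8000030517578]]
tail mean [607.34309427  -0.95926493] heading 103.76523765542625
[[-0.0, -0.948, -0.317, 83.402], [1.0, 0.0, -0.0, 0.31], [0.0, -0.317, 0.948, -160.25], [0.0, 0.0, 0.0, 1.0]]
delta [ 548.9 -404.7  -56.5] turn 0.248 yang -64.29 tilt [ 0.     -0.0011 -1.    ]
```

>>> servo_tool(deltas=[550, -405, -57, 0.25, 60, 550, -405, -57, 0.25, 60, 550, -405, -57, 0.25, 60, 550, -405, -57, 0.25, 60, 550, -405, -57, 0.25, 60, 550, -405, -57, 0.25, 60, 550, -405, -57, 0.25, 60, 550, -405, -57, 0.25, 60, 550, -405, -57, 0.25, 60, 550, -405, -57, 0.25, 60, 550, -405, -57, 0.25, 60, 550, -405, -57, 0.25, 60, 550, -405, -57, 0.25, 60, 550, -405, -57, 0.25, 60, 550, -405, -57, 0.25, 60, 550, -405, -57, 0.25, 60], force=25)

```text
time: 2.25
tcp_pos: [590.7, 39.4, 270.7]
eef_rot: [0.995, 0.098, 0.0, 0.0]
contact_force: [0.1, 0.1, 0.5]
opening: 59.8
grasp_force: 0.0
```

Run:
```python
from h import *
s=readout.read_state();print(s['time'],s['tcp_pos'],s['joint_velocities'].round(3))
c=cam('wrist');save(c,'pics/w1.png',scale=1.42);np.savez('w1.npz',**{k:c[k] for k in('pixels','z_map','R','p','K','D')})
```

```text
2.25 [590.73126706  39.40873325 270.6503372 ] [ 0.007  0.    -0.002  0.001 -0.     0.   ]
```

View pics/w1.png

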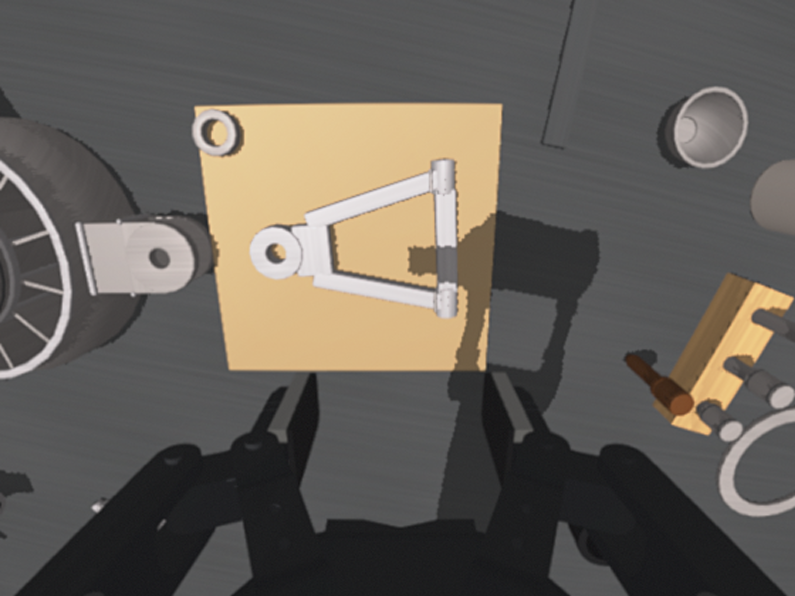

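The wrist view is clear. The fork hole is at (160,257), the eye hole at (275,252), the tail bar runs from (443,172) to (446,302), and the spacer is at (216,132), clear of the path.

Run:
```python
from h import *
d=np.load('w1.npz');c={k:d[k] for k in d};P=world(c);Z=P[:,:,2]
m=((Z>54)&(Z<68)).astype(np.uint8)*255
m[:, :170]=0; m[:,330:]=0; m[:100]=0;m[225:]=0
def holes(m,z,lab):
    cs,h=cv2.findContours(m,cv2.RETR_CCOMP,cv2.CHAIN_APPROX_NONE)
    for k,q in enumerate(cs):
        a=cv2.contourArea(q)
        if a<40: continue
        mo=cv2.moments(q);u=np.array([[mo['m10']/a,mo['m01']/a]]);W=onz(c,q[:,0],z)[:,:2]
        (x,r_)=cv2.minEnclosingCircle(W.astype(np.float32))
        print(lab,'hole' if h[0][k][3]>=0 else 'outer',u.round(1),a,onz(c,u,z).round(1),'enc',np.round(x,1),round(r_,1))
        if h[0][k][3]<0 or a>1000: print('  box',cv2.boxPoints(cv2.minAreaRect(W.astype(np.float32))).round(1).tolist())
holes(m,60,'wb')
m2=((Z>68)&(Z<85)).astype(np.uint8)*255; m2[:,:85]=0;m2[:,160:]=0;m2[:140]=0;m2[225:]=0
holes(m2,75,'fork')
# grey-level holes
g=cv2.cvtColor(c['pixels'],cv2.COLOR_RGB2GRAY)
for n,(u,v),z in (('fork',(112.5,181),75),('eye',(193.7,177.5),60)):
    x,y=int(u),int(v);w=g[y-13:y+14,x-13:x+14]; print(n,w[13].tolist())
```

```text
wb outer [[264.6 171.3]] 9552.0 [[598.9  62.9  60. ]] enc [594.8  70.7] 103.5
  box [[502.5, 154.8000030517578], [545.2000122070312, -22.0], [682.4000244140625, 11.199999809265137], [639.7000122070312, 188.0]]
wb hole [[194.8 177.8]] 153.5 [[574.  147.1  60. ]] enc [573.8 147.2] 9.7
wb hole [[273.9 171.8]] 4061.5 [[600.7  51.5  60. ]] enc [599.6  50.3] 57.8
  box [[543.7000122070312, 92.0999984741211], [567.2999877929688, -0.30000001192092896], [653.5, 21.700000762939453], [629.9000244140625, 114.0999984741211]]
fork outer [[109.  181.3]] 2368.5 [[553.4 247.6  75. ]] enc [549.2 251. ] 42.5
  box [[514.2999877929688, 211.3000030517578], [585.5, 211.10000610351562], [585.5999755859375, 277.8999938964844], [514.5, 278.1000061035156]]
fork hole [[113.4 180.6]] 133.5 [[555.4 242.   75. ]] enc [555.5 241.3] 9.6
fork [188, 188, 188, 190, 187, 159, 96, 64, 67, 68, 74, 86, 93, 93, 93, 92, 91, 90, 88, 100, 143, 182, 190, 190, 190, 191, 191]
eye [225, 224, 224, 225, 226, 224, 192, 118, 75, 74, 79, 87, 95, 108, 127, 165, 194, 198, 197, 195, 197, 211, 220, 222, 223, 222, 222]
```

>>> servo_tool(deltas=[13.4, 41.8, 50, -0.058, 60, 13.4, 41.8, 100, -0.058, 60, 13.4, 41.8, 150, -0.058, 60, 13.4, 41.8, 185, -0.058, 60, 13.4, 41.8, 205, -0.058, 60, 13.4, 41.8, 206, -0.058, 60, 13.4, 41.8, 206, -0.058, 60, 13.4, 41.8, 206, -0.058, 14, 13.4, 41.8, 206, -0.058, 14, 13.4, 41.8, 206, -0.058, 14, 13.4, 41.8, 206, -0.058, 14, 13.4, 41.8, 206, -0.058, 14, 13.4, 41.8, 206, -0.058, 14, 13.4, 41.8, 206, -0.058, 14], force=25)

```text
time: 4.05
tcp_pos: [612.3, 2.1, 64.5]
eef_rot: [0.992, 0.128, -0.0, -0.0]
contact_force: [-0.2, -0.7, -0.5]
opening: 14.1
grasp_force: 0.0
```

Run:
```python
from h import *
s=readout.read_state();print(s['contact_force'],s['wrist_torque']);delta(s['tcp_pos'],-75.4)
delta(s['tcp_pos']+[-18.5,94.5,0],-75.4)
```

```text
[-0.15750723 -0.74796097 -0.53317857] [ 0.03485976 -0.0058513   0.03320978]
delta [0. 0. 0.] turn 0.002 yang -75.29 tilt [-1.e-04 -0.e+00 -1.e+00]
delta [  6.1 -96.1   0. ] turn 0.002 yang -75.29 tilt [-1.e-04 -0.e+00 -1.e+00]
```

>>> servo_tool(deltas=[0, 0, 0, 0, 4, 0, 0, 0, 0, 4, 0, 0, 0, 0, 4, 0, 0, 0, 0, 4], force=25)

```text
time: 4.55
tcp_pos: [612.4, 2.0, 64.6]
eef_rot: [0.992, 0.128, 0.0, 0.0]
contact_force: [-0.5, 0.1, -0.2]
opening: 4.0
grasp_force: 0.0
```

Run:
```python
from h import *
s=readout.read_state();print(s['tcp_pos'],s['opening'],s['grasp_force'],s['contact_force'])
c=cam('wrist');save(c,'pics/w2.png')
```

```text
[612.37490204   2.04929301  64.59192193] 4.038088459188388 0.0 [-0.46065104  0.13437011 -0.17071863]
```

View pics/w2.png

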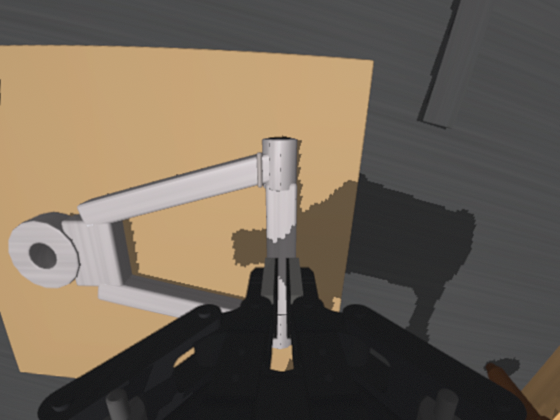

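The picture shows the fingers centred over the bar at (282,260–345). The bar is visible beneath them, so they seem not to have gone low enough. I'll check the heights.

Run:
```python
from h import *
print(env.tip_extent)
d=np.load('w1.npz');c={k:d[k] for k in d};P=world(c);Z=P[:,:,2]
for n,(u,v) in dict(bar=(313,145),bar2=(314,200),board=(250,180),boardR=(335,150),leg=(260,140),boss=(184,178),tube=(312,122),fork=(125,165)).items():
    print(n,np.nanmedian(P[v-2:v+3,u-2:u+3].reshape(-1,3),0).round(1))
c=cam('wrist');P=world(c)
for n,(u,v) in dict(bar=(282,215),bar_below=(282,335),board=(340,130),tipL=(262,285),tipR=(302,285)).items():
    print(n,np.nanmedian(P[v-1:v+2,u-1:u+2].reshape(-1,3),0).round(1))
for v in(210,225): print(v,P[v,255:310,2].round(0).tolist())
```

```text
19.0
bar [641.9  11.2  58.1]
bar2 [574.6  -5.6  57.8]
board [579.8  80.   40. ]
boardR [639.9 -20.   40.1]
leg [635.2  75.1  57.9]
boss [571.2 160.4  60.1]
tube [667.9  18.5  59.4]
fork [577.4 228.8  74.8]
bar [637.6   8.5  58.2]
bar_below [555.1 -13.   59.3]
board [691.8 -12.7  39.9]
tipL [622.4  13.4 111.5]
tipR [623.6  -4.5 106.8]
210 [40.0, 41.0, 40.0, 40.0, 40.0, 40.0, 41.0, 41.0, 40.0, 40.0, 40.0, 58.0, 58.0, 58.0, 58.0, 58.0, 58.0, 57.0, 58.0, 57.0, 58.0, 57.0, 59.0, 58.0, 58.0, 58.0, 59.0, 59.0, 58.0, 59.0, 58.0, 59.0, 57.0, 58.0, 59.0, 58.0, 58.0, 59.0, 58.0, 58.0, 57.0, 57.0, 40.0, 40.0, 40.0, 40.0, 41.0, 40.0, 39.0, 39.0, 40.0, 40.0, 40.0, 41.0, 40.0]
225 [39.0, 40.0, 40.0, 40.0, 40.0, 40.0, 40.0, 41.0, 40.0, 39.0, 40.0, 57.0, 58.0, 57.0, 57.0, 58.0, 57.0, 59.0, 59.0, 58.0, 59.0, 58.0, 57.0, 58.0, 58.0, 59.0, 58.0, 57.0, 59.0, 58.0, 58.0, 58.0, 58.0, 57.0, 58.0, 59.0, 58.0, 59.0, 58.0, 59.0, 57.0, 41.0, 40.0, 38.0, 40.0, 40.0, 41.0, 40.0, 40.0, 40.0, 40.0, 40.0, 41.0, 40.0, 40.0]
```

Run:
```python
from h import *
c=cam('wrist');P=world(c)
s=readout.read_state();M=R.from_quat(s['eef_rot']).as_matrix()
for z in(0,5,10,15,19):
    for y in(-10,0,10):
        w=s['tcp_pos']+M@np.array([11,y,z]); q=(w-c['p'])@c['R']; uv=cv2.projectPoints(q.reshape(1,3),np.zeros(3),np.zeros(3),c['K'],c['D'])[0].ravel()
        print(z,y,w.round(1),uv.round(0))
for v in range(250,300,5): print(v,[x for x in P[v,262:304:3,2].round(0)])
save(c,'pics/w3.png',crop=(220,220,340,400),scale=3.3)
```

```text
0 -10 [620.5  14.6  64.6] [264. 243.]
0 0 [623.    4.9  64.6] [282. 243.]
0 10 [625.6  -4.8  64.6] [299. 243.]
5 -10 [620.5  14.6  59.6] [265. 240.]
5 0 [623.    4.9  59.6] [282. 240.]
5 10 [625.6  -4.8  59.6] [299. 240.]
10 -10 [620.5  14.6  54.6] [265. 236.]
10 0 [623.    4.9  54.6] [282. 236.]
10 10 [625.6  -4.8  54.6] [298. 236.]
15 -10 [620.5  14.6  49.6] [266. 233.]
15 0 [623.    4.9  49.6] [282. 233.]
15 10 [625.6  -4.8  49.6] [298. 233.]
19 -10 [620.5  14.6  45.6] [266. 231.]
19 0 [623.    4.9  45.6] [282. 231.]
19 10 [625.6  -4.8  45.6] [297. 231.]
250 [np.float64(39.0), np.float64(40.0), np.float64(58.0), np.float64(58.0), np.float64(58.0), np.float64(58.0), np.float64(57.0), np.float64(58.0), np.float64(58.0), np.float64(58.0), np.float64(58.0), np.float64(58.0), np.float64(40.0), np.float64(39.0)]
255 [np.float64(40.0), np.float64(39.0), np.float64(57.0), np.float64(58.0), np.float64(57.0), np.float64(57.0), np.float64(58.0), np.float64(58.0), np.float64(58.0), np.float64(58.0), np.float64(58.0), np.float64(56.0), np.float64(40.0), np.float64(42.0)]
260 [np.float64(40.0),
[... 1391 characters left out ...]
at64(107.0), np.float64(57.0), np.float64(59.0), np.float64(108.0), np.float64(112.0), np.float64(113.0), np.float64(112.0), np.float64(112.0), np.float64(111.0)]
290 [np.float64(117.0), np.float64(116.0), np.float64(117.0), np.float64(116.0), np.float64(116.0), np.float64(109.0), np.float64(57.0), np.float64(58.0), np.float64(107.0), np.float64(116.0), np.float64(117.0), np.float64(116.0), np.float64(116.0), np.float64(116.0)]
295 [np.float64(119.0), np.float64(120.0), np.float64(120.0), np.float64(119.0), np.float64(120.0), np.float64(109.0), np.float64(58.0), np.float64(57.0), np.float64(110.0), np.float64(120.0), np.float64(119.0), np.float64(120.0), np.float64(120.0), np.float64(119.0)]
```

View pics/w3.png

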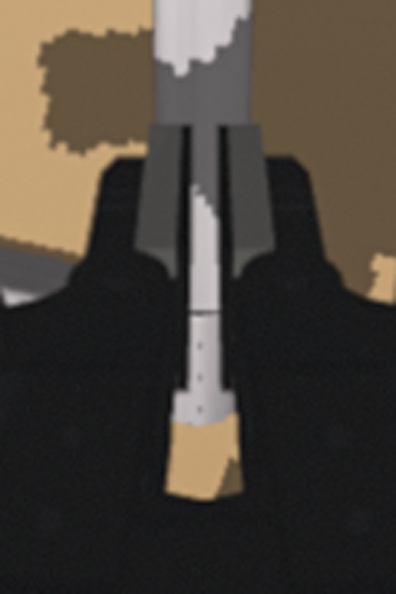

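Run:
```python
from h import *
s=readout.read_state();M=R.from_quat(s['eef_rot']).as_matrix()
for n in('wrist','side','top'):
    c=cam(n);P=world(c);g=c['pixels'].max(2)
    Q=(P.reshape(-1,3)-s['tcp_pos'])@M; k=(abs(Q[:,0])<25)&(abs(Q[:,1])<25)&(Q[:,2]<10)&(Q[:,2]>-120)&(g.ravel()<130)&(Q[:,2]<2)
    q=Q[k]; print(n,k.sum())
    if k.sum()>5: print(' tool z max pcts',np.percentile(q[:,2],[80,90,95,99,100]).round(1)); t=q[q[:,2]>np.percentile(q[:,2],95)];print(t.mean(0).round(1),t.min(0).round(1),t.max(0).round(1))
print(s['q'])
```

```text
wrist 19099
 tool z max pcts [-65.8 -54.  -40.3 -27.2 -20.7]
[ 10.9   0.1 -32.1] [  7.8 -15.7 -40.3] [ 13.5  15.4 -20.7]
side 201
 tool z max pcts [-41.8 -31.6 -25.8 -22.2 -18.7]
[ -6.7   4.  -23.1] [-13.4 -12.1 -25.2] [  2.5  10.4 -18.7]
top 40
 tool z max pcts [-35.7 -32.4 -26.2 -23.8 -22.4]
[-11.    4.8 -24.2] [-11.3   3.7 -26. ] [-10.8   5.9 -22.4]
[-6.76980626e-02  4.58333345e-01  1.76054575e+00  2.10533327e-05
  9.22690629e-01  1.24630064e+00]
```

Three cameras agree that the fingertips are about 21 mm above the reported TCP, not 19 mm below it. The reported TCP is therefore about 40 mm too far along tool z, and the closed fingers were in fact above the bar. From here I'll take tip z as tcp_z + 21. I'll open, go down 41 mm and grip.

>>> servo_tool(deltas=[0, 0, 0, 0, 60, 0, 0, 0, 0, 60, 0, 0, 0, 0, 60, 0, 0, 0, 0, 60, 0, 0, 15, 0, 60, 0, 0, 30, 0, 60, 0, 0, 38, 0, 60, 0, 0, 41, 0, 60, 0, 0, 41, 0, 60, 0, 0, 41, 0, 10, 0, 0, 41, 0, 10, 0, 0, 41, 0, 10, 0, 0, 41, 0, 10, 0, 0, 41, 0, 10, 0, 0, 41, 0, 10, 0, 0, 41, 0, 10], force=25)

```text
time: 6.85
tcp_pos: [612.8, 2.1, 24.2]
eef_rot: [0.992, 0.128, 0.0, 0.0]
contact_force: [-0.3, 0.9, 5.7]
opening: 17.2
grasp_force: 28.3
```

Run:
```python
from h import *
s=readout.read_state();print(s['tcp_pos'],s['opening'],s['grasp_force'],s['contact_force'])
e=s['tcp_pos'][:2]+151*np.array([np.cos(np.radians(104.6)),np.sin(np.radians(104.6))]);print('eye est',e)
delta([*(s['tcp_pos'][:2]+[555.4,241.7]-e),s['tcp_pos'][2]],-75.4)
c=cam('wrist');P=world(c);Z=P[:,:,2]
m=((Z>54)&(Z<68)).astype(np.uint8)*255;m[:,200:]=0
cs,h=cv2.findContours(m,cv2.RETR_CCOMP,cv2.CHAIN_APPROX_NONE)
for k,q in enumerate(cs):
    if h[0][k][3]>=0 and cv2.contourArea(q)>80:
        x,r=cv2.minEnclosingCircle(onz(c,q[:,0],60)[:,:2].astype(np.float32));print('hole',x,r)
```

```text
[612.82015254   2.09204159  24.17245555] 17.174916354369202 28.337458670139313 [-0.34025287  0.8615284   5.66303911]
eye est [574.75767944 148.21612633]
delta [  5.  -95.3  -0. ] turn 0.002 yang -75.29 tilt [ 8.e-04  2.e-04 -1.e+00]
```

>>> servo_tool(deltas=[0.3, -5, 0, 0, 10, 0.8, -15, 0, 0, 10, 1.3, -25, 0, 0, 10, 1.8, -35, 0, 0, 10, 2.4, -45, 0, 0, 10, 2.9, -55, 0, 0, 10, 3.4, -65, 0, 0, 10, 3.9, -75, 0, 0, 10, 4.4, -84, 0, 0, 10, 4.7, -90, 0, 0, 10, 5, -94, 0, 0, 10, 5, -95, 0, 0, 10, 5, -95, 0, 0, 10, 5, -95, 0, 0, 10])

```text
time: 8.65
tcp_pos: [593.9, 94.9, 24.2]
eef_rot: [0.992, 0.129, 0.001, 0.001]
contact_force: [1.6, -4.1, 6.0]
opening: 17.4
grasp_force: 28.3
```

>>> servo_tool(deltas=[0, 0, 0, 0, 40, 0, 0, 0, 0, 40, 0, 0, 0, 0, 40, 0, 0, -20, 0, 40, 0, 0, -70, 0, 40, 0, 0, -120, 0, 40, -20, -40, -140, 0, 40, -50, -90, -140, 0, 40, -75, -135, -140, 0, 40, -83, -152, -140, 0, 40, -83, -152, -140, 0, 40, -83, -152, -140, 0, 40])

```text
time: 10.15
tcp_pos: [475.5, 220.6, 164.2]
eef_rot: [0.992, 0.128, 0.001, 0.0]
contact_force: [0.6, -0.4, -0.5]
opening: 40.2
grasp_force: 0.0
```

Run:
```python
from h import *
s=readout.read_state();print(s['time'],s['tcp_pos'],s['joint_velocities'].round(3))
c=cam('wrist');P=world(c);Z=P[:,:,2]
q=(np.array([555.4,241.7,75])-c['p'])@c['R'];uv=cv2.projectPoints(q.reshape(1,3),np.zeros(3),np.zeros(3),c['K'],c['D'])[0].ravel();print('pred',uv,c['K'][0,0],c['p'])
x,y=uv.astype(int);x0,y0=max(0,x-60),max(0,y-45);save(c,'pics/w4.png',crop=(x0,y0,x0+120,y0+90),scale=6.5);print(x0,y0)
np.savez('w4.npz',**{k:c[k] for k in('pixels','z_map','R','p','K','D')})
```

```text
10.15 [475.5324438  220.62626794 164.17782542] [-0.013  0.011 -0.001  0.003  0.001  0.005]
pred [281.56143615 112.83215347] 302.862121540538 [555.96237904 241.81003171 324.5581175 ]
221 67
```

View pics/w4.png

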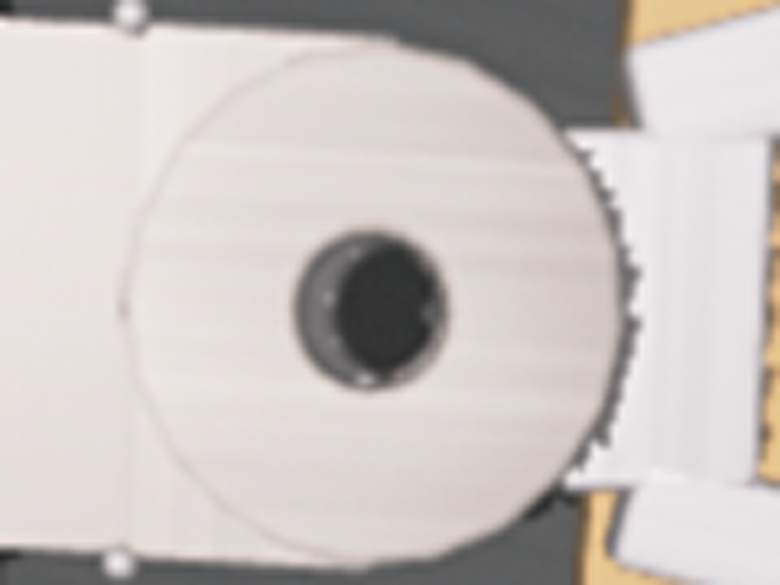

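Run:
```python
from h import *
d=np.load('w4.npz');c={k:d[k] for k in d}
g=cv2.cvtColor(c['pixels'],cv2.COLOR_RGB2GRAY).astype(int)
for v in(110,112,114,116,118): print(v,g[v,262:294].tolist())
f=np.array([-.2,.98])
vc=114.7
for n,u in(('topL',266.6),('topR',289.8),('darkL',272.5),('darkR',288.3)):
    for z in(75,63,60,40,39,28):
        print(n,z,onz(c,[[u,vc]],z)[0,:2].round(1),(onz(c,[[u,vc]],z)[0,:2]@f).round(1),end=' | ')
    print()
hc=onz(c,[[278.2,114.7]],75)[0];print('hole',hc,c['K'],c['p'],'tilt',c['R'].T@[0,0,-1])
for z in(75,63,60,40,39,28):
    q=(np.array([*hc[:2],z])-c['p'])@c['R'];uv=cv2.projectPoints(q.reshape(1,3),np.zeros(3),np.zeros(3),c['K'],c['D'])[0].ravel();r=9*c['K'][0,0]/q[2]
    print(z,'L',(uv[0]-r).round(1),'R',(uv[0]+r).round(1),'v',uv[1].round(1))
q=c['z_map'][114,262:294];P=world(c);print(P[114,262:294,2].round(0).tolist())
```

```text
110 [221, 221, 221, 214, 181, 128, 105, 114, 118, 116, 106, 81, 59, 49, 50, 52, 50, 51, 53, 52, 52, 51, 50, 49, 50, 70, 119, 175, 209, 218, 218, 217]
112 [221, 221, 221, 204, 153, 108, 107, 116, 124, 138, 108, 67, 49, 48, 50, 51, 51, 52, 49, 51, 53, 52, 51, 51, 50, 66, 96, 136, 197, 217, 218, 217]
114 [221, 221, 221, 197, 140, 104, 110, 115, 115, 109, 84, 56, 50, 50, 50, 51, 52, 52, 51, 51, 50, 51, 50, 59, 79, 90, 95, 132, 190, 214, 219, 217]
116 [222, 221, 221, 203, 150, 106, 108, 116, 114, 103, 81, 59, 50, 52, 50, 53, 50, 52, 51, 51, 51, 51, 50, 55, 70, 91, 110, 139, 194, 217, 219, 219]
118 [223, 223, 224, 214, 173, 120, 105, 115, 116, 111, 100, 73, 54, 51, 52, 51, 51, 50, 52, 51, 53, 51, 52, 47, 54, 93, 136, 163, 206, 219, 219, 218]
topL 75 [551.  252.8] 137.5 | topL 63 [550.8 253.3] 138.1 | topL 60 [550.8 253.4] 138.2 | topL 40 [550.4 254.3] 139.1 | topL 39 [550.3 254.3] 139.2 | topL 28 [550.1 254.8] 139.7 | 
topR 75 [555.7 235.1] 119.2 | topR 63 [555.7 234.7] 118.9 | topR 60 [555.7 234.6] 118.8 | topR 40 [555.6 234.1] 118.3 | topR 39 [555.6 234.1] 118.3 | topR 28 [555.6 233.8] 1
[... 299 characters left out ...]
55.3 235.4] 119.6 | darkR 39 [555.3 235.4] 119.6 | darkR 28 [555.3 235.1] 119.4 | 
hole [553.35746734 243.90611314  75.        ] [[302.86212154   0.         281.59744501]
 [  0.         302.86212154 212.19516053]
 [  0.           0.           1.        ]] [555.96237904 241.81003171 324.5581175 ] tilt [ 3.08837414e-05 -3.15738741e-01  9.48846166e-01]
75 L 266.7 R 289.7 v 114.7
63 L 267.4 R 289.3 v 114.6
60 L 267.6 R 289.2 v 114.6
40 L 268.5 R 288.7 v 114.4
39 L 268.6 R 288.7 v 114.4
28 L 269.1 R 288.4 v 114.3
[75.0, 75.0, 75.0, 75.0, 73.0, 59.0, 58.0, 60.0, 59.0, 57.0, 44.0, -1.0, -0.0, 0.0, 0.0, -0.0, -0.0, -0.0, -1.0, -0.0, 1.0, -2.0, 0.0, -1.0, 1.0, 0.0, 34.0, 73.0, 74.0, 75.0, 75.0, 74.0]
```

The hole-down view shows the upper hole at px (278,115). The eye's top face (depth about 59) shows as a crescent on the drum side, and its hole edge is at u≈272.3 against 267.6 when aligned. The eye is therefore about 4 mm short and laterally centred. I'll re-grip and push it 4 mm further in.

>>> servo_tool(deltas=[30, 55, 0, 0, 40, 60, 110, 0, 0, 40, 83, 152, 20, 0, 40, 83, 152, 70, 0, 40, 83, 152, 115, 0, 40, 83, 152, 135, 0, 40, 83, 152, 140, 0, 40, 83, 152, 140, 0, 40, 83, 152, 140, 0, 10, 83, 152, 140, 0, 10, 83, 152, 140, 0, 10, 83, 152, 140, 0, 10, 83, 150, 140, 0, 10, 83, 148, 140, 0, 10, 83, 148, 140, 0, 10, 83, 148, 140, 0, 10], force=25)

```text
time: 12.2
tcp_pos: [594.5, 97.9, 25.8]
eef_rot: [0.992, 0.129, 0.002, 0.001]
contact_force: [0.7, -4.0, 5.6]
opening: 17.2
grasp_force: 28.5
```

>>> servo_tool(deltas=[0, 0, 0, 0, 40, 0, 0, 0, 0, 40, 0, 0, 0, 0, 40, 0, 0, -20, 0, 40, 0, 0, -70, 0, 40, 0, 0, -120, 0, 40, -20, -40, -140, 0, 40, -50, -90, -140, 0, 40, -75, -132, -140, 0, 40, -85, -146, -140, 0, 40, -85, -146, -140, 0, 40, -85, -146, -140, 0, 40])

```text
time: 13.7
tcp_pos: [474.2, 218.2, 164.2]
eef_rot: [0.992, 0.128, 0.001, 0.0]
contact_force: [0.3, -0.4, -0.0]
opening: 40.1
grasp_force: 0.0
```

Run:
```python
from h import *
s=readout.read_state();print(s['time'],s['tcp_pos'])
c=cam('wrist');P=world(c)
g=cv2.cvtColor(c['pixels'],cv2.COLOR_RGB2GRAY)
q=(np.array([553.4,243.9,75])-c['p'])@c['R'];uv=cv2.projectPoints(q.reshape(1,3),np.zeros(3),np.zeros(3),c['K'],c['D'])[0].ravel();print('pred',uv)
x,y=uv.round().astype(int);w=slice(y-18,y+19),slice(x-18,x+19)
def cen(m,z,lab):
    cs,_=cv2.findContours(m.astype(np.uint8),cv2.RETR_EXTERNAL,cv2.CHAIN_APPROX_NONE);k=max(cs,key=cv2.contourArea)[:,0]+[x-18,y-18]
    o,r=cv2.minEnclosingCircle(onz(c,k,z)[:,:2].astype(np.float32));print(lab,np.round(o,1),round(r,1),k.min(0),k.max(0));return o
o=cen(g[w]<160,75,'upper hole')
for z in(60,40): cen(g[w]<75,z,f'dark@{z}')
for zz in(75,60,40,28):
    q=(np.array([*o,zz])-c['p'])@c['R'];uv=cv2.projectPoints(q.reshape(1,3),np.zeros(3),np.zeros(3),c['K'],c['D'])[0].ravel();r=9*c['K'][0,0]/q[2];print(zz,uv.round(1),r.round(1))
cv2.imwrite('pics/w5.png',cv2.resize(c['pixels'][y-30:y+30,x-40:x+40,::-1],None,fx=9,fy=9,interpolation=2))
```

```text
13.7 [474.15478571 218.15031835 164.16306239]
pred [275.60090951 112.07288676]
upper hole [553.4 244.4] 9.4 [264 100] [286 124]
dark@60 [553.6 244. ] 8.3 [267 102] [285 122]
dark@40 [553.5 244.3] 8.9 [267 102] [285 122]
75 [275. 112.] 11.5
60 [275.4 112. ] 10.9
40 [275.8 112. ] 10.1
28 [276.1 112. ] 9.7
```

View pics/w5.png

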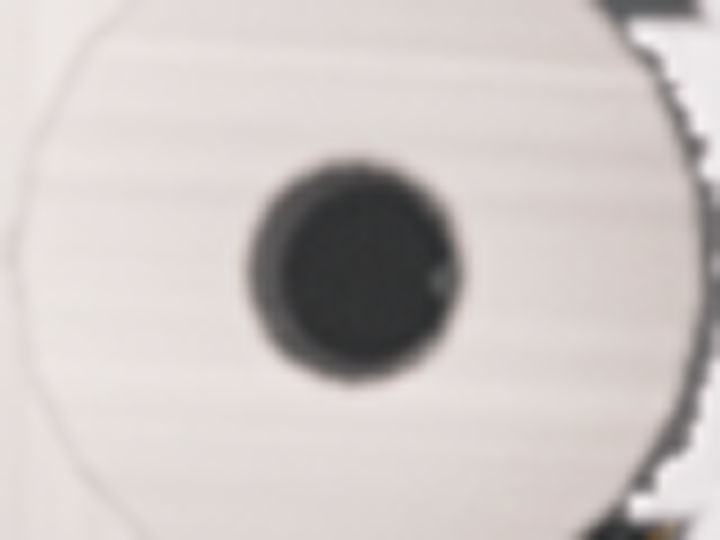

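The holes are now concentric to within about 1 mm: upper hole at (275,112), with only a thin even rim. Next I'll move over the rack at the same tool yaw, so that camera bias cancels.

>>> servo_tool(deltas=[-15, 50, -34, 0, 60, -30, 108, -34, 0, 60, -46, 166, -34, 0, 60, -62, 224, -34, 0, 60, -78, 282, -34, 0, 60, -95, 340, -34, 0, 60, -110, 398, -34, 0, 60, -126, 454, -34, 0, 60, -140, 504, -34, 0, 60, -148, 534, -34, 0, 60, -151, 544, -34, 0, 60, -151, 544, -34, 0, 60, -151, 544, -34, 0, 60])

```text
time: 15.38
tcp_pos: [464.8, -344.6, 197.3]
eef_rot: [0.992, 0.128, -0.0, -0.001]
contact_force: [-0.1, -0.0, 0.3]
opening: 60.2
grasp_force: 0.0
```

Run:
```python
from h import *
s=readout.read_state();print(s['time'],s['tcp_pos'],s['joint_velocities'].round(3),s['q'].round(2));delta(s['tcp_pos'],-75.3)
c=cam('wrist');P=world(c);Z=P[:,:,2]
np.savez('w6.npz',**{k:c[k] for k in('pixels','z_map','R','p','K','D')})
for n,lo,hi,zt in(('mid',104,114,109),('long',129,139,134),('short',79,88,84),('bottle',150,200,175)):
    m=((Z>lo)&(Z<hi)).astype(np.uint8); m[300:]=0
    for k in cv2.findContours(m,cv2.RETR_EXTERNAL,cv2.CHAIN_APPROX_NONE)[0]:
        if cv2.contourArea(k)<150: continue
        o,r=cv2.minEnclosingCircle(onz(c,k[:,0],zt)[:,:2].astype(np.float32));u=k[:,0].mean(0);print(n,u.round(0),cv2.contourArea(k),np.round(o,1),round(r,1))
b=P[(Z>40)&(Z<150)&(P[:,:,0]>620)&(P[:,:,1]<-250)&(P[:,:,1]>-420)];print('bottle?',len(b),b.min(0).round(0) if len(b) else '')
c=cam('top');P=world(c);Z=P[:,:,2];b=P[(Z>60)&(Z<240)&(P[:,:,0]>625)&(P[:,:,1]<-240)&(P[:,:,1]>-420)];print('bottle top',len(b),b.min(0).round(0),b.max(0).round(0))
```

```text
15.375 [ 464.75282824 -344.61301704  197.32295002] [ 0.01  -0.007  0.004 -0.003 -0.003 -0.001] [-0.71  0.24  1.76  0.    1.15  0.6 ]
delta [0. 0. 0.] turn 0.001 yang -75.25 tilt [-3.0e-04 -1.2e-03 -1.0e+00]
mid [282. 112.] 709.0 [ 545.2 -323.8] 12.1
long [313.  32.] 1086.5 [ 599.7 -330.6] 12.4
short [260. 171.] 510.5 [ 490.  -317.1] 12.2
bottle? 101 [ 620. -359.   40.]
bottle top 978 [ 682. -369.   60.] [ 756. -296.  229.]
```

>>> servo_tool(deltas=[50, 0.2, 0, 0, 55, 83, 0.3, 10, 0, 55, 83, 0.3, 60, 0, 55, 83, 0.3, 105, 0, 55, 83, 0.3, 130, 0, 55, 83, 0.3, 141, 0, 55, 83, 0.3, 142, 0, 55, 83, 0.3, 142, 0, 55, 83, 0.3, 142, 0, 18, 83, 0.3, 142, 0, 18, 83, 0.3, 142, 0, 18, 83, 0.3, 142, 0, 18, 83, 0.3, 142, 0, 18, 83, 0.3, 142, 0, 18], force=60)

```text
time: 17.23
tcp_pos: [545.9, -325.1, 57.0]
eef_rot: [0.992, 0.128, 0.001, 0.0]
contact_force: [-1.7, 1.9, 6.3]
opening: 22.4
grasp_force: 58.5
```

>>> servo_tool(deltas=[0, 0, -10, 0, 18, 0, 0, -40, 0, 18, 0, 0, -85, 0, 18, 0, 0, -125, 0, 18, 0, 0, -140, 0, 18, 8, -30, -140, 0, 18, 22, -80, -140, 0, 18, 38, -135, -140, 0, 18, 54, -192, -140, 0, 18, 70, -250, -140, 0, 18, 86, -308, -140, 0, 18, 102, -365, -140, 0, 18, 118, -422, -140, 0, 18, 133, -477, -140, 0, 18, 144, -516, -140, 0, 18, 150, -538, -140, 0, 18, 152.6, -547.3, -140, 0, 18, 152.6, -547.3, -140, 0, 18, 152.6, -547.3, -140, 0, 18])

```text
time: 19.6
tcp_pos: [553.9, 241.6, 195.4]
eef_rot: [0.992, 0.127, -0.0, 0.0]
contact_force: [-0.4, 0.9, -0.6]
opening: 22.8
grasp_force: 59.7
```

Run:
```python
from h import *
s=readout.read_state();print(s['time'],s['tcp_pos'],s['contact_force'].round(2),s['wrist_torque'].round(2))
delta([554.1,243.0,s['tcp_pos'][2]],-75.25)
c=cam('side');q=(np.array([553.4,244.3,75])-c['p'])@c['R'];uv=cv2.projectPoints(q.reshape(1,3),np.zeros(3),np.zeros(3),c['K'],c['D'])[0].ravel();x,y=uv.astype(int)
a=c['pixels'][y-65:y+25,x-60:x+60];w=cam('wrist')['pixels'][150:420,140:420]
cv2.imwrite('pics/s7.png',np.hstack([cv2.resize(a,(440,330),interpolation=2),cv2.resize(w,(342,330),interpolation=2)])[:,:,::-1])
```

```text
19.6 [553.90133808 241.64846807 195.40383994] [-0.41  0.94 -0.58] [0.04 0.02 0.01]
delta [ 0.5 -1.3 -0. ] turn -0.002 yang -75.36 tilt [-6.e-04  7.e-04 -1.e+00]
```

View pics/s7.png

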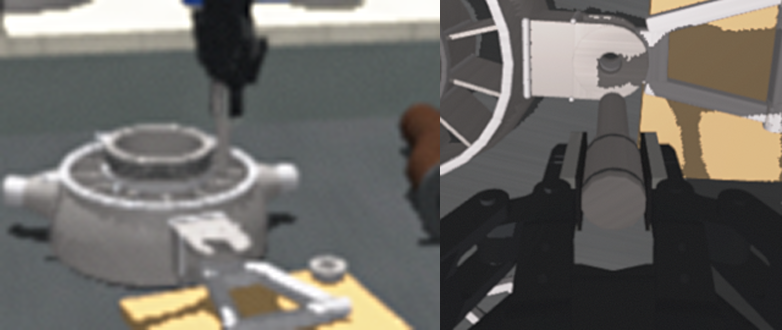

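The left panel shows the pin upright above the fork. The right panel shows the nose at wrist px (280,228) with the hole straight below it at (281,201), where an aligned axis predicts v=202. I'll lower it gradually.

>>> servo_tool(deltas=[0.5, -1.3, 30, 0, 18, 0.5, -1.3, 55, 0, 18, 0.5, -1.3, 66, 0, 18, 0.5, -1.3, 70, 0, 18, 0.5, -1.3, 75, 0, 18, 0.5, -1.3, 80, 0, 18, 0.5, -1.3, 85, 0, 18, 0.5, -1.3, 90, 0, 18, 0.5, -1.3, 90, 0, 18])

```text
time: 20.82
tcp_pos: [553.5, 244.4, 104.9]
eef_rot: [0.992, 0.128, -0.001, 0.0]
contact_force: [-0.4, -0.3, -2.0]
opening: 22.7
grasp_force: 59.8
```

Run:
```python
from h import *
s=readout.read_state();print(s['time'],s['tcp_pos'],s['contact_force'].round(2),s['wrist_torque'].round(2),s['opening'])
```

```text
20.825 [553.51313347 244.35229505 104.91693407] [-0.36 -0.3  -2.05] [-0.02 -0.03 -0.01] 22.725964514788682
```

>>> servo_tool(deltas=[0, 0, 5, 0, 18, 0, 0, 10, 0, 18, 0, 0, 15, 0, 18, 0, 0, 20, 0, 18, 0, 0, 25, 0, 18, 0, 0, 30, 0, 18])

```text
time: 21.58
tcp_pos: [554.0, 244.1, 75.3]
eef_rot: [0.992, 0.128, -0.0, 0.0]
contact_force: [-0.6, -3.9, -0.2]
opening: 22.3
grasp_force: 59.9
```

>>> servo_tool(deltas=[0, 0, 4, 0, 18, 0, 0, 8, 0, 18, 0, 0, 11, 0, 18, 0, 0, 13, 0, 18, 0, 0, 14, 0, 18, 0, 0, 15, 0, 18, 0, 0, 15, 0, 18])

```text
time: 22.45
tcp_pos: [554.0, 244.7, 60.5]
eef_rot: [0.992, 0.128, 0.0, -0.0]
contact_force: [0.3, -3.0, -0.9]
opening: 22.9
grasp_force: 59.9
```

>>> servo_tool(deltas=[0, 0, 1, 0, 18, 0, 0, 2, 0, 18, 0, 0, 2, 0, 18])

```text
time: 22.82
tcp_pos: [554.0, 244.7, 59.1]
eef_rot: [0.992, 0.128, -0.0, -0.0]
contact_force: [-2.1, -2.4, 2.8]
opening: 22.5
grasp_force: 60.4
```

>>> servo_tool(deltas=[0, 0, 0.5, 0, 18, 0, 0, 1, 0, 18, 0, 0, 1.5, 0, 18, 0, 0, 1.5, 0, 18])

```text
time: 23.32
tcp_pos: [554.0, 244.7, 59.0]
eef_rot: [0.992, 0.128, -0.0, -0.0]
contact_force: [-3.9, -4.2, 11.6]
opening: 22.7
grasp_force: 61.1
```

The pin stopped at exactly the predicted z=59.0 and the force is rising, so the head is home. I'll release it and back off.

>>> servo_tool(deltas=[0, 0, -1.5, 0, 18, 0, 0, -1.5, 0, 30, 0, 0, -1.5, 0, 38, 0, 0, -1.5, 0, 38, 0, 0, -10, 0, 38, 0, 0, -40, 0, 38, 0, 0, -90, 0, 38, -30, 0, -140, 0, 38, -75, 0, -150, 0, 38, -83, 0, -150, 0, 38, -83, 0, -150, 0, 38])

```text
time: 24.7
tcp_pos: [473.7, 223.5, 207.4]
eef_rot: [0.992, 0.128, 0.001, -0.0]
contact_force: [-0.2, -0.1, -0.1]
opening: 37.9
grasp_force: 0.0
```

Run:
```python
from h import *
c=cam('wrist');P=world(c);Z=P[:,:,2]
m=((Z>95)&(Z<125)).astype(np.uint8);m[250:]=0;m[:,:220]=0;m[:,340:]=0
for k in cv2.findContours(m,cv2.RETR_EXTERNAL,cv2.CHAIN_APPROX_NONE)[0]:
    if cv2.contourArea(k)>150:
        mm=np.zeros_like(m);cv2.drawContours(mm,[k],-1,1,-1);mm=cv2.erode(mm,np.ones((5,5)))
        o,r=cv2.minEnclosingCircle(onz(c,k[:,0],111)[:,:2].astype(np.float32));print(k[:,0].mean(0),np.round(o,1),round(r,1),'top z',np.nanmedian(Z[mm>0]))
print('ear z',np.nanmedian(Z[90:95,240:245]))
t=cam('top')
cv2.imwrite('pics/end.png',np.hstack([cv2.resize(c['pixels'][60:240,160:460],(420,252)),cv2.resize(t['pixels'][120:270,80:380],(380,252))])[:,:,::-1])
s=readout.read_state();print(s['time'],s['tcp_pos'],s['contact_force'])
```

```text
[281.25301205 112.71084337] [553.5 244.9] 12.0 top z 110.92574057245929
ear z 74.19367113803798
24.8 [474.41784469 223.61447147 206.83135723] [-0.37946008  0.07684765 -0.84126347]
```

View pics/end.png

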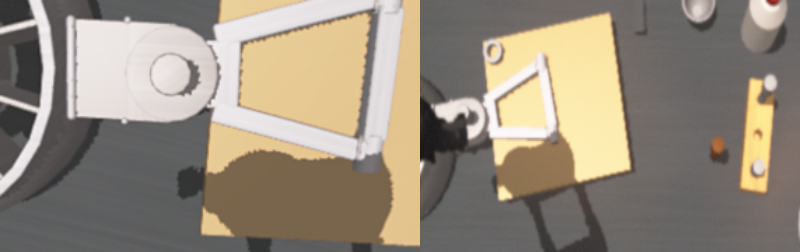

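The head is seated on the ear at (175,72) in the left panel, with its top at z=110.9 against 111 expected. The eye is in the fork, and the other two pins, the brown look-alike and the spacer are where they were. I'm handing it in.

```bash
python3 -c "
from station import env
print(env.close_job())"
```

```text
the job is handed in; nothing more can be done
None
```

The wishbone eye is in the fork with the holes in line, and the middle-length pin is fully home (head top measured at 110.9 mm, 111 expected) and released; I handed the job in at about 25 s on the robot clock, and no verdict came back.

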